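Load the bezel rinser, spray and start its timer

ROBOT

A 6-joint arm with a two-finger parallel gripper is mounted at the origin on a cart in front of the work surface, level with it; the furniture and walls round the work are solid. World frame = base frame: x ahead of the robot, y to its left, z up, the work surface at z = 0. Lengths are in m, angles in degrees, forces in N, time in s.
With the tool pointing down it reaches from about 0.425 to 0.925 m from the base axis. Payload 12.5 kg.
Tool frame: the origin (TCP) lies midway between the tips of the shut fingers; the grasp point (between the pads) lies 19 mm behind it; z points along the fingers, y is the line along which they close (so a half turn about z gives the same grasp; the last joint's range is limited). The gripper opens to 85 mm and grips with 20 to 120 N. Pads are 22 mm wide; open, the fingers measure 114 mm over their backs; the gripper's body (76 mm by 85 mm) begins 54 mm behind the grasp point. The pads swing forward as they close: fully open they stand 13 mm farther back than shut.
Start: joints at [63.736, 28.126, 89.318, -0, 62.55, -6.05], TCP at [0.216, 0.587, 0.231] pointing down, gripper open.
Joint ranges: [-177.58, 177.58], [-47.91, 125.51], [2.72, 160], [-65.01, 245.01], [3.68, 167.84], [-153.87, 153.87]. Speed limits (degrees/s): [127.2, 127.2, 159.86, 180, 180, 180].

INTERFACE

Orientations are given as a 3x3 rotation matrix whose columns are the frame's x, y, z axes.
In Python, from rig import env, imaging gives the robot as it stands.
- The arm moves only by the tool drive_tool, never from a script. Its argument "commands" is a list of rows, each an object of numbers: "dx", "dy", "dz": the shift along the tool's x, y, z in units of 50 mm (1.0 is 50 mm); "twist": the turn about the tool's z in units of 6 degrees (1.0 is 6 degrees). In form: [{"dx": .., "dy": .., "dz": .., "twist": ..}, ...]. A call has 1 to 20 rows; each row shifts and turns the commanded pose from where the row before left it, along the tool's axes as they then stand; what a row does not reach is not made up. A row lasts 1/10 s, in which the tool goes at most 50 mm and 8.59 degrees, less where a joint would pass 70% of its speed; a pose out of reach is approached as far as the arm can. A call is refused whole if a number of a shift passes 1 or a number of a turn 1, either way. A call with a gripper value outside its range is refused whole. "grip" is the opening, from -1 (shut) to 1 (fully open), set as the call begins (left out, the last holds). The fingers move at their own pace and stop on an object; "newtons" is the grip in N (left out, the last holds). Time passes only in rows, so rows that do not move let the fingers close. It gives the time, the measured TCP pose, the force, the opening and the grip force at its end, in the units of the state.
- env.state(): the state, without advancing time (a new reading comes with each control period).
- imaging.get_image(name): name is "scene" or "top" or "wrist"; returns the picture (420x560x3 uint8, red, green, blue); there is no depth.
- imaging.get_calibration(name): a dict with "mtx" (3x3 intrinsics, pixels), "rvec" (rotation vector, rad) and "tvec" (3), from world to camera coordinates, as OpenCV has them. Camera axes: x right, y down, z forward; pixel columns grow to the right and rows downward; lengths in m; the calibration is good to about 2 mm. The wrist camera is an equidistant fisheye: a pixel r from the principal point sees the ray r / f radians off the axis. A picture is of the moment at which its call begins: read the wrist's pose just before it. get_calibration takes no time and is no camera call; for the wrist camera it gives the pose at the moment of the call.
- env.hand_in(): hands the job in; it is judged then, once.
The state is a dict: "time": time; "qpos": joint angles; "joint_vel": joint speeds; "tau": joint torques, N m; "eef_pos": TCP position; "ee_rot": TCP orientation; "force": force on the tool from outside, world axes, zero at the start; "moment": the same for the moment, N m; "finger_gap": finger opening in m; "finger_force": force on a finger pad.
Only numpy, scipy, OpenCV 4.12 (cv2) and the standard library are available. Lean on these libraries where they do the work, as an engineer would, in place of code of your own. Each camera call takes 0.05 s, during which the arm holds its last target. There are 200 camera calls.

TASK

Rinse the loose watch bezels: first wet the bare mandrel of the rinse stand by pressing the spray can's nozzle cap right down and letting it come up, then slide every bezel from the tray down over the steel mandrel, in any order, and the orange collar on top of them. Next press the nozzle cap right down at least twice, letting it come fully up after each press, and then start the timer: pull its knob out, turn it clockwise from the red mark to the green one and push it fully home. Leave the watches and the loupe where they lie, and if anything gets knocked off the mandrel put it back so that all finally sits as described.

Things in the scene. Friction and masses are not known exactly. Their poses are not given: they have to be found in the camera images.
- rinser: grey rinse stand fixed to the table: base plate 280 x 100 x 12 mm (long along its x axis) that carries the steel mandrel near its -x end and a clamped spray can near its +x end, 170 mm apart. Origin: centre of the underside, on the table; z up
- mandrel_seat (a point): foot of the upright steel mandrel, centre of the round flange (48 mm wide, 4 mm thick) on which the lowest ring rests, 16 mm above the table. The mandrel is 25 mm in diameter, straight for 54 mm above this point, then a cone 8 mm tall down to 12 mm diameter. Room for four bezels and the collar; a ring that is round the straight part slides down by itself
- mandrel_tip (a point): top centre of the mandrel, 62 mm above its foot
- nozzle_top (a point): top centre of the white sprung nozzle cap (34 mm wide, 21 mm tall, small nozzle toward the mandrel) on the blue-and-silver spray can, 154 mm above the table when up; it moves with the cap. The can below is 52 mm wide
- nozzle_cap (a joint): how far the nozzle cap is pressed down, in m: 0 up, 0.008 fully down on its stop. The spring needs 2.5 N to start and 6.5 N at the stop, and lifts the cap again when it is let go
- timer: timer box fixed to the table, grey with a white top, 120 x 120 x 55 mm, origin at the centre of the underside, z up. On its top stands the black timer knob inside a toothed steel crown (66 mm wide, 8 mm tall) with two notches: off, with a red mark, at the box's +x side, and run, with a green mark, 1.2 rad clockwise of it seen from above
- timer_grip (a point): point on the axis of the black knob, 10 mm below its top; moves with it. The knob is round and fluted, 33 to 35 mm wide (40 mm at its lowest 3 mm) and 40 mm tall above the box as pushed in; its part above the crown begins 12 mm above the box top, so with the knob in, fingertips must stay at least 9 mm above the box top outside it
- timer_pin (a point): centre of the brass pin that sticks out sideways from the foot of the knob and sits in a notch of the crown; it shows the knob's direction
- timer_pull (a joint): how far the knob is pulled out (up), in m: 0 pushed home, 0.014 fully out. It stays where it is left (about 2.5 N of friction). Below 0.007 the pin is caught in its notch and the knob cannot turn; over the crown between the notches it cannot go below 0.006
- timer_turn (a joint): how far the knob is turned clockwise seen from above, in rad: 0 at the off notch, 1.2 at the run notch, stops at -0.1 and 1.3. The notches take the pin within about 0.08 rad. Light friction, stays where it is left
- bezel_steel: bright steel with black ticks bezel ring for a watch, flat ring of outer diameter 42 to 44 mm over its coin edge, bore 29 mm, 10 mm thick, about 30 g, lying flat on the tray at the start. Origin: centre of the bore at half thickness; z axis is the ring axis; either face may be up. May be absent
- bezel_gold: gold-coloured brass with black ticks bezel ring for a watch, flat ring of outer diameter 42 to 44 mm over its coin edge, bore 29 mm, 10 mm thick, about 30 g, lying flat on the tray at the start. Origin: centre of the bore at half thickness; z axis is the ring axis; either face may be up. May be absent
- bezel_red: red with white ticks bezel ring for a watch, flat ring of outer diameter 42 to 44 mm over its coin edge, bore 29 mm, 10 mm thick, about 30 g, lying flat on the tray at the start. Origin: centre of the bore at half thickness; z axis is the ring axis; either face may be up. May be absent
- bezel_blue: blue with white ticks bezel ring for a watch, flat ring of outer diameter 42 to 44 mm over its coin edge, bore 29 mm, 10 mm thick, about 30 g, lying flat on the tray at the start. Origin: centre of the bore at half thickness; z axis is the ring axis; either face may be up. May be absent
- bezel_green: green with white ticks bezel ring for a watch, flat ring of outer diameter 42 to 44 mm over its coin edge, bore 29 mm, 10 mm thick, about 30 g, lying flat on the tray at the start. Origin: centre of the bore at half thickness; z axis is the ring axis; either face may be up. May be absent
- collar: orange retaining collar, plain ring of outer diameter 46 to 48 mm over its ribs, bore 29 mm, 14 mm thick, about 50 g, lying flat on the tray at the start. Origin: centre of the bore at half thickness; z axis is the ring axis; either face may be up
- tray: black presentation tray fixed to the table, 275 x 300 mm, inner floor 5 mm above the table, rim 19 mm high and 10 mm wide; origin at the centre of its underside
- watch_head_b: bare steel watch head, dark dial, 45 x 42 x 10 mm, lying near the spray can; not part of the job, to be left alone; origin at the centre of its underside
- watch_dress: gold dress watch on a brown strap, 230 x 42 x 10 mm, lying at the back of the table; not part of the job, to be left alone; origin at the centre of its underside
- loupe: black eye loupe, 33 mm wide, 31 mm tall; not part of the job, to be left alone; origin at the centre of its underside

How it is judged:
By the outcome, as a careful person would: the job done as asked, in the order asked, and still so for the second after the job is handed in, with the robot touching nothing.
Of bezel_steel, bezel_gold, bezel_red, bezel_blue, bezel_green only 3 to 4 are there at a start; the rules pass over those that are not, and their reading is None.
At some moment in a run one of bezel_steel, bezel_gold, bezel_red, bezel_blue, bezel_green, collar may be knocked a few centimetres aside while the robot is not near it.
Once in a run the grip may slacken for a moment while it holds something.
It also fails if it takes over 200 s, if anything falls off the work surface, if the arm or the gripper's body presses on something with over 40 N, if the wrist force passes 120 N, or if a joint passes its speed limit or range.

## Working session

There is one attempt and no reset: what is moved stays moved. The work goes in short steps, Python scripts to look and compute and a tool call to move; the robot and the scene stay as the last step left them, time stands still between calls to the robot, and variables do not carry over. Pictures are saved under pics/ and viewed, at most 14 in all, crops included, and the job is handed in when it is done.

Besides the shell and the picture viewer there is one more tool, called as a command line: name --argument value ..., lists and objects as JSON in quotes. drive_tool: Moves the arm, as the interface text tells. Its arguments: {"type":"object","properties":{"commands":{"type":"array"},"grip":{"type":"number"},"newtons":{"type":"number"}},"required":["commands"]}

```bash
ls; mkdir -p pics
cat > h.py <<'E'
import numpy as np, cv2
from rig import env, imaging
def grab(n,f=None):
    c=imaging.get_calibration(n); im=imaging.get_image(n)
    if f: cv2.imwrite('pics/'+f,im[:,:,::-1])
    return im,c
def ray(c,u,v,fish=False):
    K=np.array(c['mtx']);R=cv2.Rodrigues(np.array(c['rvec'],float))[0];t=np.array(c['tvec'],float).ravel()
    x=(u-K[0,2])/K[0,0];y=(v-K[1,2])/K[1,1]
    if fish:
        r=np.hypot(x,y); s=np.sin(r)/r if r>1e-9 else 1; d=np.array([x*s,y*s,np.cos(r)])
    else: d=np.array([x,y,1.])
    return -R.T@t, R.T@d
def onz(c,u,v,z,fish=False):
    o,d=ray(c,u,v,fish); return o+d*(z-o[2])/d[2]
def proj(c,p,fish=False):
    K=np.array(c['mtx']);R=cv2.Rodrigues(np.array(c['rvec'],float))[0];t=np.array(c['tvec'],float).ravel()
    q=R@np.array(p,float)+t
    if fish:
        r=np.hypot(q[0],q[1]);th=np.arctan2(r,q[2]);k=th/max(r,1e-9);x,y=q[0]*k,q[1]*k
    else: x,y=q[0]/q[2],q[1]/q[2]
    return np.array([K[0,0]*x+K[0,2],K[1,1]*y+K[1,2]])
E
python3 - <<'E'
from h import *
a,c=grab('top','top0.png'); b,d=grab('scene','scene0.png')
print(c['mtx'],ray(c,280,210),ray(d,280,210)); s=env.state(); print(s['time'],s['eef_pos'],s['ee_rot'],s['force'],s['finger_gap'])
E
```

```text
pics
[[503.07406088   0.         277.17848145]
 [  0.         503.07406088 212.87191154]
 [  0.           0.           1.        ]] (array([ 0.4379855 , -0.0100406 ,  1.43530621]), array([ 0.11959377, -0.00563745, -0.99283916])) (array([-0.36039095, -0.5136002 ,  0.71629691]), array([ 0.7841128 ,  0.37241804, -0.49661134]))
0.1 [0.21585402 0.58631465 0.23080773] [[-9.38385844e-01  3.45589074e-01 -4.47452413e-04]
 [ 3.45589345e-01  9.38385426e-01 -8.92199995e-04]
 [ 1.11548254e-04 -9.91862631e-04 -9.99999502e-01]] [ 0.33870118 -0.84867398 -0.15318892] 0.08534516259343194
```

View pics/top0.png

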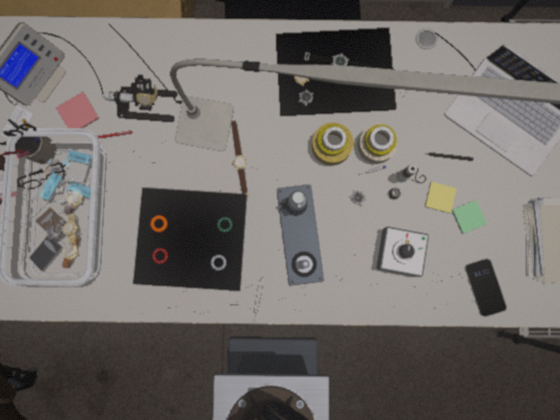

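View pics/scene0.png

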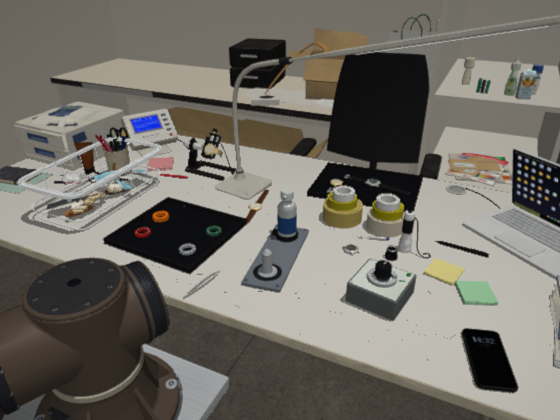

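Top view: collar (159,224), green (225,224), red (160,256), steel (219,262) on the tray. The mandrel is at (303,264), the can cap at (298,200), and the timer knob at (406,251) with the red mark at about (407,237) and the green at (422,239). There are three bezels; the loupe is at (394,193).

Run:
```python
from h import *
a=cv2.cvtColor(cv2.imread('pics/top0.png'),4); c=imaging.get_calibration('top')
hsv=cv2.cvtColor(a,cv2.COLOR_RGB2HSV).astype(int)
def ring(n,u,v,m,z):
    w=np.zeros(m.shape,bool); w[v-18:v+19,u-18:u+19]=1
    p=np.argwhere(m&w)[:,::-1].astype(np.float32); (x,y),r=cv2.minEnclosingCircle(p)
    (ex,ey),ax,_=cv2.fitEllipse(cv2.convexHull(p))
    print(n,len(p),(ex,ey),r*2,ax,onz(c,ex,ey,z).round(4), 'edge', )
H,S,V=hsv[...,0],hsv[...,1],hsv[...,2]
sat=(S>110)&(V>60); br=(V>90)
ring('collar',159,224,sat,.017);ring('green',225,224,(S>60)&(V>50),.012);ring('red',160,256,sat,.012);ring('steel',219,262,br,.012)
z=lambda u,v:cv2.imwrite
crop=a[175:300,270:440]; crop=cv2.resize(crop,None,fx=4.6,fy=4.6,interpolation=3)
cv2.imwrite('pics/c1.png',crop[:,:,::-1])
for n,u,v,h in [('mandtip',303,264,.078),('noz',298,200,.154),('timer',406,251,.095)]: print(n,onz(c,u,v,h).round(4))
for p in [(.216,.587,.231)]: print(proj(c,p))
```

```text
collar 219 (158.50083923339844, 223.130615234375) 18.204147338867188 (18.000080108642578, 18.0313720703125) [0.5665 0.3252 0.017 ] edge
green 119 (224.50904846191406, 224.18739318847656) 15.525315284729004 (15.11667251586914, 15.367836952209473) [0.5666 0.1389 0.012 ] edge
red 158 (159.76046752929688, 255.38766479492188) 16.454862594604492 (15.864581108093262, 16.447837829589844) [0.4757 0.3191 0.012 ] edge
steel 113 (218.30726623535156, 262.0167541503906) 15.180973052978516 (14.86745548248291, 15.013236999511719) [0.4595 0.1536 0.012 ] edge
mandtip [ 0.4564 -0.0814  0.078 ]
noz [ 0.6189 -0.0632  0.154 ]
timer [ 0.4944 -0.3542  0.095 ]
[ 18.5128785 362.8611329]
```

View pics/c1.png

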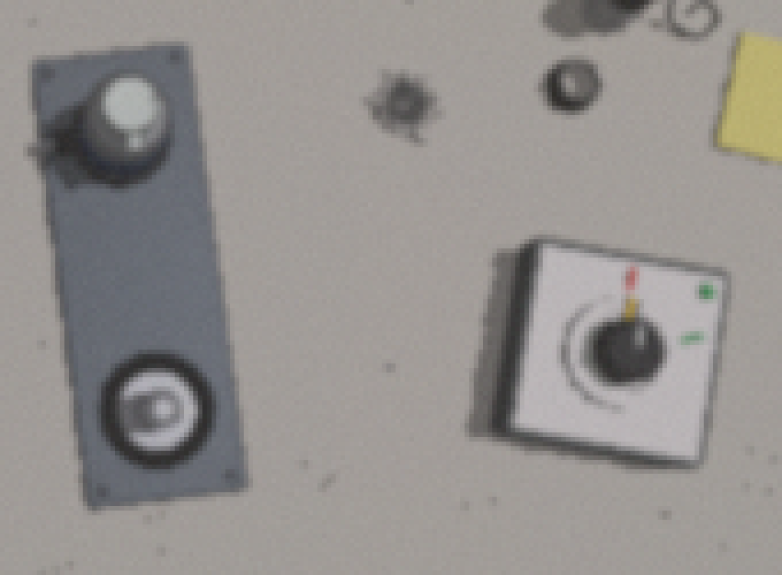

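Crop: nozzle cap top at full-image (299,197), mandrel tip (305.4,263.5) with the flange round (304,264), knob top about (408.5,250). The brass pin points toward the red mark.

Run:
```python
from h import *
c=imaging.get_calibration('top');s=imaging.get_calibration('scene')
n=onz(c,298.9,197.0,.154);m=onz(c,305.4,263.5,.078);m2=onz(c,304.1,263.9,.016);k=onz(c,408.5,250,.095)
print(n,m,m2,np.linalg.norm((n-m)[:2]),np.linalg.norm((n-m2)[:2]),k)
cs=[(540,238),(728,272),(700,466),(505,433)]
P=[onz(c,270+u/4.6,175+v/4.6,.055) for u,v in cs]; print(np.round(P,3),np.mean(P,0))
rs=[(33,62),(188,45),(246,488),(88,508)]
Q=[onz(c,270+u/4.6,175+v/4.6,.012) for u,v in rs]; print(np.round(Q,3),np.mean(Q,0))
for p in (n,m,k): print(proj(s,p))
print(onz(s,*proj(c,n),0) is None)
```

```text
[ 0.62670762 -0.06549232  0.154     ] [ 0.45778449 -0.08787724  0.078     ] [ 0.45752019 -0.0877917   0.016     ] 0.17039985380211323 0.17065066295548065 [ 0.49712886 -0.36091319  0.095     ]
[[ 0.562 -0.314  0.055]
 [ 0.543 -0.426  0.055]
 [ 0.428 -0.408  0.055]
 [ 0.446 -0.292  0.055]] [ 0.49471006 -0.36009637  0.055     ]
[[ 0.671 -0.009  0.012]
 [ 0.683 -0.106  0.012]
 [ 0.41  -0.143  0.012]
 [ 0.397 -0.047  0.012]] [ 0.54055295 -0.07602801  0.012     ]
[286.95337141 190.81209384]
[266.42478027 250.22160584]
[383.84536035 263.87929134]
False
```

drive_tool --commands '[{"twist": -0.84}, {"twist": -0.84}, {"twist": -0.84}, {"twist": -0.84}, {"dx": -0.5, "dy": -0.8}, {"dx": -0.5, "dy": -0.8}, {"dx": -0.5, "dy": -0.8}, {"dx": -0.5, "dy": -0.8}, {"dx": -0.5, "dy": -0.8}, {"dx": -0.5, "dy": -0.8}, {"dx": -0.5, "dy": -0.8}, {"dx": -0.5, "dy": -0.8}, {"dx": -0.5, "dy": -0.8}, {"dx": -0.5, "dy": -0.8}, {"dx": -0.5, "dy": -0.8}, {"dx": -0.5, "dy": -0.8}, {"dx": -0.5, "dy": -0.8}, {"dx": -0.5, "dy": -0.8}, {"dx": -0.5, "dy": -0.8}, {}]' --grip -1 --newtons 40

```text
validation failed for argument at $.co...
```

drive_tool --commands '[{"dx": 0, "dy": 0, "dz": 0, "twist": -0.84}, {"dx": 0, "dy": 0, "dz": 0, "twist": -0.84}, {"dx": 0, "dy": 0, "dz": 0, "twist": -0.84}, {"dx": 0, "dy": 0, "dz": 0, "twist": -0.84}, {"dx": -0.5, "dy": -0.8, "dz": 0, "twist": 0}, {"dx": -0.5, "dy": -0.8, "dz": 0, "twist": 0}, {"dx": -0.5, "dy": -0.8, "dz": 0, "twist": 0}, {"dx": -0.5, "dy": -0.8, "dz": 0, "twist": 0}, {"dx": -0.5, "dy": -0.8, "dz": 0, "twist": 0}, {"dx": -0.5, "dy": -0.8, "dz": 0, "twist": 0}, {"dx": -0.5, "dy": -0.8, "dz": 0, "twist": 0}, {"dx": -0.5, "dy": -0.8, "dz": 0, "twist": 0}, {"dx": -0.5, "dy": -0.8, "dz": 0, "twist": 0}, {"dx": -0.5, "dy": -0.8, "dz": 0, "twist": 0}, {"dx": -0.5, "dy": -0.8, "dz": 0, "twist": 0}, {"dx": -0.5, "dy": -0.8, "dz": 0, "twist": 0}, {"dx": -0.5, "dy": -0.8, "dz": 0, "twist": 0}, {"dx": -0.5, "dy": -0.8, "dz": 0, "twist": 0}, {"dx": -0.5, "dy": -0.8, "dz": 0, "twist": 0}]' --grip -1 --newtons 40

```text
time: 2.0
eef_pos: [0.591, -0.0157, 0.2311]
ee_rot: [[-1.0, 0.001, -0.0], [0.001, 1.0, 0.0], [0.0, 0.0, -1.0]]
force: [-0.4, 0.3, 1.0]
finger_gap: -0.0001
finger_force: 0.0
```

drive_tool --commands '[{"dx": -0.36, "dy": -0.5, "dz": 0, "twist": 0}, {"dx": -0.36, "dy": -0.5, "dz": 0, "twist": 0}, {"dx": 0, "dy": 0, "dz": 0.4, "twist": 0}, {"dx": 0, "dy": 0, "dz": 0.4, "twist": 0}, {"dx": 0, "dy": 0, "dz": 0.4, "twist": 0}, {"dx": 0, "dy": 0, "dz": 0.26, "twist": 0}, {"dx": 0, "dy": 0, "dz": 0.05, "twist": 0}, {"dx": 0, "dy": 0, "dz": 0.05, "twist": 0}, {"dx": 0, "dy": 0, "dz": 0.05, "twist": 0}, {"dx": 0, "dy": 0, "dz": 0.05, "twist": 0}, {"dx": 0, "dy": 0, "dz": 0, "twist": 0}]'

```text
time: 3.1
eef_pos: [0.6265, -0.0638, 0.1488]
ee_rot: [[-1.0, 0.001, 0.001], [0.001, 1.0, -0.0], [-0.001, -0.0, -1.0]]
force: [-3.0, 0.4, 5.4]
finger_gap: -0.0002
finger_force: 2.7
```

drive_tool --commands '[{"dx": 0, "dy": 0, "dz": 0.04, "twist": 0}, {"dx": 0, "dy": 0, "dz": 0.03, "twist": 0}, {"dx": 0, "dy": 0, "dz": 0.03, "twist": 0}, {"dx": 0, "dy": 0, "dz": 0, "twist": 0}]'

```text
time: 3.5
eef_pos: [0.6266, -0.0638, 0.1467]
ee_rot: [[-1.0, 0.001, 0.003], [0.001, 1.0, -0.001], [-0.003, -0.001, -1.0]]
force: [-12.1, 1.4, 28.7]
finger_gap: -0.0003
finger_force: 14.6
```

drive_tool --commands '[{"dx": 0, "dy": 0, "dz": -0.3, "twist": 0}, {"dx": 0, "dy": 0, "dz": -0.5, "twist": 0}, {"dx": 0, "dy": 0, "dz": -0.5, "twist": 0}, {"dx": 0, "dy": 0, "dz": -0.6, "twist": 0}, {"dx": 0.55, "dy": 0.7, "dz": 0, "twist": 0}, {"dx": 0.55, "dy": 0.7, "dz": 0, "twist": 0}, {"dx": 0.55, "dy": 0.7, "dz": 0, "twist": 0}, {"dx": 0.55, "dy": 0.7, "dz": 0, "twist": 0}, {"dx": 0.55, "dy": 0.7, "dz": 0, "twist": 0}, {"dx": 0.55, "dy": 0.85, "dz": 0, "twist": 0}, {"dx": 0, "dy": 0, "dz": 0.5, "twist": 0}, {"dx": 0, "dy": 0, "dz": 0.5, "twist": 0}, {"dx": 0, "dy": 0, "dz": 0.5, "twist": 0}, {"dx": 0, "dy": 0, "dz": 0.5, "twist": 0}, {"dx": 0, "dy": 0, "dz": 0, "twist": 0}, {"dx": 0, "dy": 0, "dz": 0, "twist": 0}]' --grip 0.41

```text
time: 5.1
eef_pos: [0.4622, 0.1534, 0.1388]
ee_rot: [[-1.0, 0.001, 0.0], [0.001, 1.0, 0.0], [-0.0, 0.0, -1.0]]
force: [-0.5, -0.8, 0.3]
finger_gap: 0.0602
finger_force: 0.0
```

Run:
```python
from h import *
w,c=grab('wrist','w1.png'); a,d=grab('top','t1.png'); s=env.state(); print(s['eef_pos'],s['finger_gap'],c)
print(ray(c,280,210,True), proj(c,[.4595,.1536,.012],True), proj(c,[.5666,.1389,.012],True))
cv2.imwrite('pics/w1b.png',np.hstack([w[:,:,::-1][:, :420],a[:, :,::-1][160:300,130:320].repeat(2,0).repeat(2,1)[:280].copy() if 0 else cv2.resize(a[150:300,130:320],(380,420))[:,:,::-1]]))
```

```text
[0.46252201 0.15339671 0.13950744] 0.05989760346654292 {'mtx': array([[325.1922621 ,   0.        , 280.14365733],
       [  0.        , 325.1922621 , 211.51138021],
       [  0.        ,   0.        ,   1.        ]]), 'rvec': array([-2.06587143, -2.0652499 , -0.30123775]), 'tvec': array([-0.15321608, -0.45288053,  0.15856599])}
(array([0.38868198, 0.15317071, 0.28139682]), array([ 2.81491721e-01, -8.45271033e-04, -9.59563284e-01])) [280.77387026 200.80072791] [265.72097178 306.95292923]
```

View pics/w1b.png

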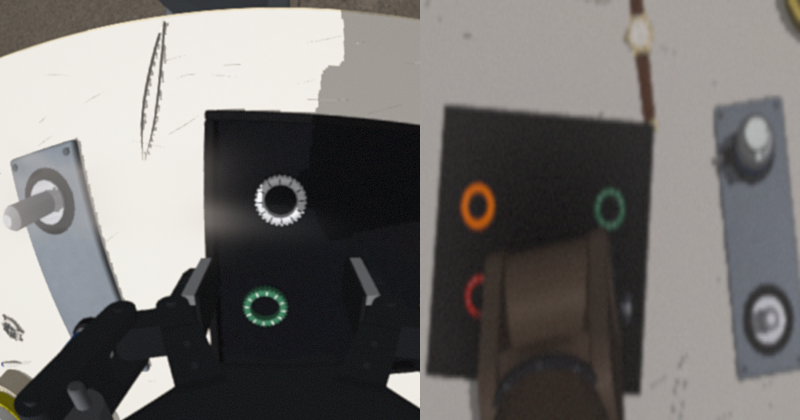

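The wrist view shows steel at (280,201) and green at (265,307), both within 1 px of the prediction, so I'm grasping now.

drive_tool --commands '[{"dx": 0.06, "dy": 0, "dz": 0.5, "twist": 0}, {"dx": 0, "dy": 0, "dz": 0.6, "twist": 0}, {"dx": 0, "dy": 0, "dz": 0.6, "twist": 0}, {"dx": 0, "dy": 0, "dz": 0.5, "twist": 0}, {"dx": 0, "dy": 0, "dz": 0.3, "twist": 0}, {"dx": 0, "dy": 0, "dz": 0.16, "twist": 0}, {"dx": 0, "dy": 0, "dz": 0, "twist": 0}]'

```text
time: 5.9
eef_pos: [0.4591, 0.1533, 0.0054]
ee_rot: [[-1.0, 0.001, 0.0], [0.001, 1.0, 0.0], [-0.0, 0.0, -1.0]]
force: [-0.0, 0.1, -0.2]
finger_gap: 0.0603
finger_force: 0.0
```

drive_tool --commands '[{"dx": 0, "dy": 0, "dz": 0, "twist": 0}, {"dx": 0, "dy": 0, "dz": 0, "twist": 0}, {"dx": 0, "dy": 0, "dz": 0, "twist": 0}, {"dx": 0, "dy": 0, "dz": 0, "twist": 0}, {"dx": 0, "dy": 0, "dz": 0, "twist": 0}]' --grip -1 --newtons 50

```text
time: 6.4
eef_pos: [0.4595, 0.1534, 0.0067]
ee_rot: [[-1.0, 0.001, 0.002], [0.001, 1.0, 0.001], [-0.002, 0.001, -1.0]]
force: [-0.8, -0.2, 7.1]
finger_gap: 0.0402
finger_force: 49.6
```

drive_tool --commands '[{"dx": 0, "dy": 0, "dz": -0.3, "twist": 0}, {"dx": 0, "dy": 0, "dz": -0.6, "twist": 0}, {"dx": 0, "dy": 0, "dz": -0.6, "twist": 0}, {"dx": 0, "dy": 0, "dz": -0.6, "twist": 0}, {"dx": 0, "dy": -0.3, "dz": -0.6, "twist": 0}, {"dx": 0, "dy": -0.6, "dz": 0, "twist": 0}, {"dx": 0, "dy": -0.6, "dz": 0, "twist": 0}, {"dx": 0, "dy": -0.6, "dz": 0, "twist": 0}, {"dx": 0, "dy": -0.6, "dz": 0, "twist": 0}, {"dx": 0, "dy": -0.6, "dz": 0, "twist": 0}, {"dx": 0, "dy": -0.6, "dz": 0, "twist": 0}, {"dx": 0.03, "dy": -0.6, "dz": 0, "twist": 0}, {"dx": 0, "dy": -0.32, "dz": 0, "twist": 0}, {"dx": 0, "dy": 0, "dz": 0, "twist": 0}, {"dx": 0, "dy": 0, "dz": 0, "twist": 0}]'

```text
time: 7.9
eef_pos: [0.4571, -0.0876, 0.141]
ee_rot: [[-1.0, 0.002, 0.001], [0.002, 1.0, -0.0], [-0.001, -0.0, -1.0]]
force: [-0.3, 0.6, -0.7]
finger_gap: 0.0398
finger_force: 50.8
```

Run:
```python
from h import *
w,c=grab('wrist','w2.png'); s=env.state(); print(s['eef_pos'],s['finger_gap'])
e=s['eef_pos']
print('ring',proj(c,[e[0],e[1],e[2]+.002],True),'tip',proj(c,[.4577,-.0878,.078],True))
a=w[100:300,180:380]; cv2.imwrite('pics/w2c.png',cv2.resize(a,(600,600),interpolation=3)[:,:,::-1])
```

```text
[ 0.457072  -0.0872094  0.1408102] 0.03991505432345253
ring [281.55320721 273.70739328] tip [280.34079139 229.68093811]
```

View pics/w2c.png

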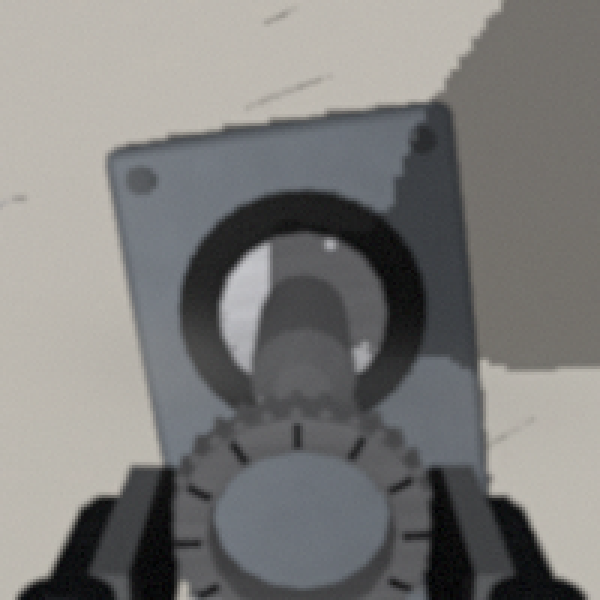

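The ring is level in the fingers, its centre at (281,273) as expected, and the mandrel tip is at (281,230) on line. Descending.

drive_tool --commands '[{"dx": 0, "dy": -0.01, "dz": 0.4, "twist": 0}, {"dx": 0, "dy": 0, "dz": 0.4, "twist": 0}, {"dx": 0, "dy": 0, "dz": 0.3, "twist": 0}, {"dx": 0, "dy": 0, "dz": 0.2, "twist": 0}, {"dx": 0, "dy": 0, "dz": 0.2, "twist": 0}, {"dx": 0, "dy": 0, "dz": 0.2, "twist": 0}, {"dx": 0, "dy": 0, "dz": 0.1, "twist": 0}, {"dx": 0, "dy": 0, "dz": 0, "twist": 0}]'

```text
time: 8.75
eef_pos: [0.457, -0.0881, 0.0498]
ee_rot: [[-1.0, 0.001, -0.001], [0.001, 1.0, 0.0], [0.001, 0.0, -1.0]]
force: [-0.3, 0.4, -0.1]
finger_gap: 0.0397
finger_force: 50.8
```

drive_tool --commands '[{"dx": 0, "dy": 0, "dz": 0, "twist": 0}, {"dx": 0, "dy": 0, "dz": 0, "twist": 0}, {"dx": 0, "dy": 0, "dz": 0, "twist": 0}, {"dx": 0, "dy": 0, "dz": -0.4, "twist": 0}, {"dx": 0, "dy": 0, "dz": -0.6, "twist": 0}, {"dx": 0, "dy": 0, "dz": -0.6, "twist": 0}, {"dx": 0, "dy": 0, "dz": -0.4, "twist": 0}, {"dx": -0.3, "dy": 0.6, "dz": 0, "twist": 0}, {"dx": -0.3, "dy": 0.6, "dz": 0, "twist": 0}, {"dx": -0.3, "dy": 0.6, "dz": 0, "twist": 0}, {"dx": -0.3, "dy": 0.6, "dz": 0, "twist": 0}, {"dx": -0.3, "dy": 0.6, "dz": 0, "twist": 0}, {"dx": -0.3, "dy": 0.6, "dz": 0, "twist": 0}, {"dx": -0.3, "dy": 0.6, "dz": 0, "twist": 0}, {"dx": -0.09, "dy": 0.34, "dz": 0, "twist": 0}, {"dx": 0, "dy": 0, "dz": 0, "twist": 0}, {"dx": 0, "dy": 0, "dz": 0, "twist": 0}]' --grip 0.41

```text
time: 10.45
eef_pos: [0.5662, 0.1383, 0.1502]
ee_rot: [[-1.0, 0.0, -0.001], [0.0, 1.0, -0.0], [0.001, -0.0, -1.0]]
force: [-0.7, -0.6, 0.3]
finger_gap: 0.0602
finger_force: 0.0
```

```bash
cat > look.py <<'E'
# wrist view: fit coloured rings, cast onto ring-centre plane
from h import *
import sys
def rings(name):
    w,c=grab('wrist',name); s=env.state(); e=s['eef_pos']
    h=cv2.cvtColor(w,cv2.COLOR_RGB2HSV); H,S,V=[h[...,i].astype(int) for i in range(3)]
    for n,m,z in [('green',(H>60)&(H<95)&(S>70)&(V>40),.015),('red',((H<6)|(H>172))&(S>130)&(V>60),.015),('orange',(H>6)&(H<20)&(S>150)&(V>80),.019)]:
        k,l,st,_=cv2.connectedComponentsWithStats(cv2.morphologyEx(m.astype(np.uint8),cv2.MORPH_CLOSE,np.ones((5,5))))
        for i in range(1,k):
            if st[i,4]<150: continue
            (x,y),ax,_=cv2.fitEllipse(cv2.convexHull(np.argwhere(l==i)[:,::-1].astype(np.float32)))
            p=onz(c,x,y,z,True); print(n,st[i,4],(round(x),round(y)),np.round(ax,1),p.round(4),'tool dx,dy',np.round([-(p[0]-e[0])/.05,(p[1]-e[1])/.05],2))
    print(s['time'],e.round(4)); return w,c
if __name__=='__main__': rings(sys.argv[1])
E
python3 look.py w3.png
python3 - <<'E'
from h import *
a,d=grab('top','t3.png'); print([proj(d,[.4577,-.0878,.026])])
w=cv2.imread('pics/w3.png')
cv2.imwrite('pics/w3b.png',np.hstack([w[:,:400],cv2.resize(a[180:300,130:320],(400,420))[:,:,::-1]]))
E
```

```text
green 1200 (280, 201) [48.2 50.3] [0.5657 0.1381 0.015 ] tool dx,dy [0.01 0.  ]
red 1077 (468, 111) [40.4 47. ] [0.476  0.3156 0.015 ] tool dx,dy [1.8  3.55]
orange 1405 (466, 202) [43.8 49.2] [0.5648 0.3203 0.019 ] tool dx,dy [0.03 3.65]
orange 679 (236, 315) [23.4 55.7] [0.6842 0.0935 0.019 ] tool dx,dy [-2.36 -0.89]
10.5 [0.5663 0.1379 0.1503]
[array([304.30037493, 263.78837819])]
```

View pics/w3b.png

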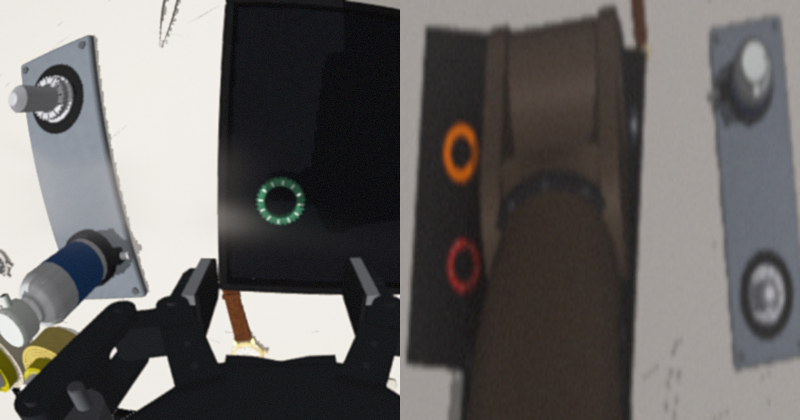

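Steel sits flat round the mandrel foot at (54,97), and green is centred under the gripper at (280,201).

drive_tool --commands '[{"dx": 0.01, "dy": 0, "dz": 0.5, "twist": 0}, {"dx": 0, "dy": 0, "dz": 0.6, "twist": 0}, {"dx": 0, "dy": 0, "dz": 0.6, "twist": 0}, {"dx": 0, "dy": 0, "dz": 0.6, "twist": 0}, {"dx": 0, "dy": 0, "dz": 0.4, "twist": 0}, {"dx": 0, "dy": 0, "dz": 0.16, "twist": 0}, {"dx": 0, "dy": 0, "dz": 0, "twist": 0}]'

```text
time: 11.25
eef_pos: [0.566, 0.1379, 0.0068]
ee_rot: [[-1.0, 0.002, -0.001], [0.002, 1.0, -0.0], [0.001, -0.0, -1.0]]
force: [-0.2, -0.3, -0.4]
finger_gap: 0.06
finger_force: 0.0
```

drive_tool --commands '[{"dx": 0, "dy": 0, "dz": 0, "twist": 0}, {"dx": 0, "dy": 0, "dz": 0, "twist": 0}, {"dx": 0, "dy": 0, "dz": 0, "twist": 0}, {"dx": 0, "dy": 0, "dz": 0, "twist": 0}, {"dx": 0, "dy": 0, "dz": 0, "twist": 0}]' --grip -1

```text
time: 11.75
eef_pos: [0.5669, 0.1385, 0.009]
ee_rot: [[-1.0, 0.001, 0.002], [0.001, 1.0, 0.0], [-0.002, 0.0, -1.0]]
force: [-1.2, -2.4, 6.3]
finger_gap: 0.0399
finger_force: 49.8
```

drive_tool --commands '[{"dx": 0, "dy": 0, "dz": -0.3, "twist": 0}, {"dx": 0, "dy": 0, "dz": -0.6, "twist": 0}, {"dx": 0, "dy": 0, "dz": -0.6, "twist": 0}, {"dx": 0, "dy": 0, "dz": -0.6, "twist": 0}, {"dx": 0, "dy": 0, "dz": -0.6, "twist": 0}, {"dx": 0.3, "dy": -0.6, "dz": 0, "twist": 0}, {"dx": 0.3, "dy": -0.6, "dz": 0, "twist": 0}, {"dx": 0.3, "dy": -0.6, "dz": 0, "twist": 0}, {"dx": 0.3, "dy": -0.6, "dz": 0, "twist": 0}, {"dx": 0.3, "dy": -0.6, "dz": 0, "twist": 0}, {"dx": 0.3, "dy": -0.6, "dz": 0, "twist": 0}, {"dx": 0.27, "dy": -0.6, "dz": 0, "twist": 0}, {"dx": 0.1, "dy": -0.32, "dz": 0, "twist": 0}, {"dx": 0, "dy": 0, "dz": 0, "twist": 0}, {"dx": 0, "dy": 0, "dz": 0, "twist": 0}]'

```text
time: 13.25
eef_pos: [0.4579, -0.0872, 0.1433]
ee_rot: [[-1.0, 0.002, 0.002], [0.002, 1.0, -0.0], [-0.002, -0.0, -1.0]]
force: [0.4, 1.4, 0.9]
finger_gap: 0.0394
finger_force: 50.7
```

```bash
python3 look.py w4.png
```

```text
green 2895 (280, 273) [78.4 88.4] [ 0.5259 -0.0876  0.015 ] tool dx,dy [-1.36 -0.02]
13.3 [ 0.4579 -0.0868  0.1431]
```

Green is held at (280,273), the same as steel was.

drive_tool --commands '[{"dx": 0.01, "dy": -0.01, "dz": 0.4, "twist": 0}, {"dx": 0, "dy": 0, "dz": 0.4, "twist": 0}, {"dx": 0, "dy": 0, "dz": 0.3, "twist": 0}, {"dx": 0, "dy": 0, "dz": 0.2, "twist": 0}, {"dx": 0, "dy": 0, "dz": 0.2, "twist": 0}, {"dx": 0, "dy": 0, "dz": 0.2, "twist": 0}, {"dx": 0, "dy": 0, "dz": 0.1, "twist": 0}, {"dx": 0, "dy": 0, "dz": 0, "twist": 0}]'

```text
time: 14.1
eef_pos: [0.457, -0.0876, 0.0518]
ee_rot: [[-1.0, 0.001, -0.001], [0.001, 1.0, 0.0], [0.001, 0.0, -1.0]]
force: [-0.6, -0.3, -1.0]
finger_gap: 0.0397
finger_force: 50.7
```

drive_tool --commands '[{"dx": 0, "dy": 0, "dz": 0, "twist": 0}, {"dx": 0, "dy": 0, "dz": 0, "twist": 0}, {"dx": 0, "dy": 0, "dz": 0, "twist": 0}, {"dx": 0, "dy": 0, "dz": -0.4, "twist": 0}, {"dx": 0, "dy": 0, "dz": -0.6, "twist": 0}, {"dx": 0, "dy": 0, "dz": -0.6, "twist": 0}, {"dx": 0, "dy": 0, "dz": -0.4, "twist": 0}, {"dx": -0.04, "dy": 0.8, "dz": 0, "twist": 0}, {"dx": -0.04, "dy": 0.8, "dz": 0, "twist": 0}, {"dx": -0.04, "dy": 0.8, "dz": 0, "twist": 0}, {"dx": -0.04, "dy": 0.8, "dz": 0, "twist": 0}, {"dx": -0.04, "dy": 0.8, "dz": 0, "twist": 0}, {"dx": -0.04, "dy": 0.8, "dz": 0, "twist": 0}, {"dx": -0.04, "dy": 0.8, "dz": 0, "twist": 0}, {"dx": -0.04, "dy": 0.8, "dz": 0, "twist": 0}, {"dx": -0.04, "dy": 0.8, "dz": 0, "twist": 0}, {"dx": -0.01, "dy": 0.8, "dz": 0, "twist": 0}, {"dx": 0, "dy": 0.1, "dz": 0, "twist": 0}, {"dx": 0, "dy": 0, "dz": 0, "twist": 0}, {"dx": 0, "dy": 0, "dz": 0, "twist": 0}]' --grip 0.41

```text
time: 16.1
eef_pos: [0.4759, 0.3165, 0.1523]
ee_rot: [[-1.0, 0.001, -0.0], [0.001, 1.0, -0.0], [0.0, -0.0, -1.0]]
force: [-0.3, -0.3, 0.4]
finger_gap: 0.0599
finger_force: 0.0
```

```bash
python3 look.py w5.png
```

```text
green 304 (524, 344) [21.6 40.4] [0.6842 0.6673 0.015 ] tool dx,dy [-4.16  7.02]
red 1257 (282, 200) [48.7 50.6] [0.4752 0.318  0.015 ] tool dx,dy [0.02 0.04]
orange 1468 (289, 289) [47.2 49.9] [0.5632 0.3245 0.019 ] tool dx,dy [-1.74  0.17]
16.15 [0.476  0.3162 0.1524]
```

drive_tool --commands '[{"dx": 0.02, "dy": 0.03, "dz": 0.5, "twist": 0}, {"dx": 0, "dy": 0, "dz": 0.6, "twist": 0}, {"dx": 0, "dy": 0, "dz": 0.6, "twist": 0}, {"dx": 0, "dy": 0, "dz": 0.6, "twist": 0}, {"dx": 0, "dy": 0, "dz": 0.4, "twist": 0}, {"dx": 0, "dy": 0, "dz": 0.2, "twist": 0}, {"dx": 0, "dy": 0, "dz": 0, "twist": 0}]'

```text
time: 16.85
eef_pos: [0.4749, 0.3178, 0.0066]
ee_rot: [[-1.0, 0.002, -0.002], [0.002, 1.0, -0.001], [0.002, -0.001, -1.0]]
force: [0.3, 0.5, 0.7]
finger_gap: 0.0601
finger_force: 0.0
```

drive_tool --commands '[{"dx": 0, "dy": 0, "dz": 0, "twist": 0}, {"dx": 0, "dy": 0, "dz": 0, "twist": 0}, {"dx": 0, "dy": 0, "dz": 0, "twist": 0}, {"dx": 0, "dy": 0, "dz": 0, "twist": 0}, {"dx": 0, "dy": 0, "dz": 0, "twist": 0}]' --grip -1

```text
time: 17.35
eef_pos: [0.4756, 0.3187, 0.0089]
ee_rot: [[-1.0, 0.001, 0.002], [0.001, 1.0, 0.001], [-0.002, 0.001, -1.0]]
force: [-0.9, -3.6, 6.6]
finger_gap: 0.0399
finger_force: 50.1
```

drive_tool --commands '[{"dx": 0, "dy": 0, "dz": -0.3, "twist": 0}, {"dx": 0, "dy": 0, "dz": -0.6, "twist": 0}, {"dx": 0, "dy": 0, "dz": -0.6, "twist": 0}, {"dx": 0, "dy": 0, "dz": -0.6, "twist": 0}, {"dx": 0, "dy": 0, "dz": -0.6, "twist": 0}, {"dx": 0.03, "dy": -0.7, "dz": 0, "twist": 0}, {"dx": 0.03, "dy": -0.7, "dz": 0, "twist": 0}, {"dx": 0.03, "dy": -0.7, "dz": 0, "twist": 0}, {"dx": 0.03, "dy": -0.7, "dz": 0, "twist": 0}, {"dx": 0.03, "dy": -0.7, "dz": 0, "twist": 0}, {"dx": 0.03, "dy": -0.7, "dz": 0, "twist": 0}, {"dx": 0.03, "dy": -0.7, "dz": 0, "twist": 0}, {"dx": 0.03, "dy": -0.7, "dz": 0, "twist": 0}, {"dx": 0.03, "dy": -0.7, "dz": 0, "twist": 0}, {"dx": 0.03, "dy": -0.7, "dz": 0, "twist": 0}, {"dx": 0.03, "dy": -0.7, "dz": 0, "twist": 0}, {"dx": 0.02, "dy": -0.42, "dz": 0, "twist": 0}, {"dx": 0, "dy": 0, "dz": 0, "twist": 0}, {"dx": 0, "dy": 0, "dz": 0, "twist": 0}]'

```text
time: 19.25
eef_pos: [0.4571, -0.0872, 0.1432]
ee_rot: [[-1.0, 0.002, 0.001], [0.002, 1.0, -0.0], [-0.001, -0.0, -1.0]]
force: [-0.3, 0.7, -0.2]
finger_gap: 0.0396
finger_force: 50.5
```

```bash
python3 look.py w6.png
```

```text
green 678 (280, 206) [48.  51.8] [ 0.4594 -0.0874  0.015 ] tool dx,dy [-0.05 -0.01]
red 3135 (280, 274) [80.4 88.8] [ 0.5252 -0.0879  0.015 ] tool dx,dy [-1.36 -0.02]
19.3 [ 0.4571 -0.0867  0.143 ]
```

Red is held and centred, and green is seen on the stand at (280,206).

drive_tool --commands '[{"dx": 0, "dy": -0.01, "dz": 0.4, "twist": 0}, {"dx": 0, "dy": 0, "dz": 0.4, "twist": 0}, {"dx": 0, "dy": 0, "dz": 0.3, "twist": 0}, {"dx": 0, "dy": 0, "dz": 0.2, "twist": 0}, {"dx": 0, "dy": 0, "dz": 0.2, "twist": 0}, {"dx": 0, "dy": 0, "dz": 0.2, "twist": 0}, {"dx": 0, "dy": 0, "dz": 0.1, "twist": 0}, {"dx": 0, "dy": 0, "dz": 0, "twist": 0}]'

```text
time: 20.1
eef_pos: [0.457, -0.0876, 0.0518]
ee_rot: [[-1.0, 0.001, -0.001], [0.001, 1.0, 0.0], [0.001, 0.0, -1.0]]
force: [0.3, -0.0, -0.2]
finger_gap: 0.0394
finger_force: 50.5
```

drive_tool --commands '[{"dx": 0, "dy": 0, "dz": 0, "twist": 0}, {"dx": 0, "dy": 0, "dz": 0, "twist": 0}, {"dx": 0, "dy": 0, "dz": 0, "twist": 0}, {"dx": 0, "dy": 0, "dz": -0.4, "twist": 0}, {"dx": 0, "dy": 0, "dz": -0.6, "twist": 0}, {"dx": 0, "dy": 0, "dz": -0.6, "twist": 0}, {"dx": 0, "dy": 0, "dz": -0.4, "twist": 0}, {"dx": -0.2, "dy": 0.8, "dz": 0, "twist": 0}, {"dx": -0.2, "dy": 0.8, "dz": 0, "twist": 0}, {"dx": -0.2, "dy": 0.8, "dz": 0, "twist": 0}, {"dx": -0.2, "dy": 0.8, "dz": 0, "twist": 0}, {"dx": -0.2, "dy": 0.8, "dz": 0, "twist": 0}, {"dx": -0.2, "dy": 0.8, "dz": 0, "twist": 0}, {"dx": -0.2, "dy": 0.8, "dz": 0, "twist": 0}, {"dx": -0.2, "dy": 0.8, "dz": 0, "twist": 0}, {"dx": -0.2, "dy": 0.8, "dz": 0, "twist": 0}, {"dx": -0.2, "dy": 0.8, "dz": 0, "twist": 0}, {"dx": -0.16, "dy": 0.24, "dz": 0, "twist": 0}, {"dx": 0, "dy": 0, "dz": 0, "twist": 0}, {"dx": 0, "dy": 0, "dz": 0, "twist": 0}]' --grip 0.5

```text
time: 22.1
eef_pos: [0.5651, 0.3237, 0.1521]
ee_rot: [[-1.0, 0.001, -0.001], [0.001, 1.0, -0.0], [0.001, -0.0, -1.0]]
force: [0.6, 0.2, 0.6]
finger_gap: 0.0643
finger_force: 0.0
```

```bash
python3 look.py w7.png; python3 -c "
from h import *
a,_=grab('scene','s7.png');cv2.imwrite('pics/s7c.png',cv2.resize(a[170:310,230:440],(750,500),interpolation=3)[:,:,::-1])"
```

```text
green 557 (536, 293) [20.1 68.5] [0.6859 0.6577 0.015 ] tool dx,dy [-2.42  6.69]
green 165 (468, 282) [12.1 34. ] [0.6572 0.5322 0.015 ] tool dx,dy [-1.84  4.18]
orange 1676 (281, 203) [54.8 54.9] [0.5656 0.3245 0.019 ] tool dx,dy [-0.01  0.02]
orange 266 (87, 297) [11.8 38.2] [0.6759 0.1025 0.019 ] tool dx,dy [-2.22 -4.42]
22.15 [0.5651 0.3233 0.1523]
```

View pics/s7c.png

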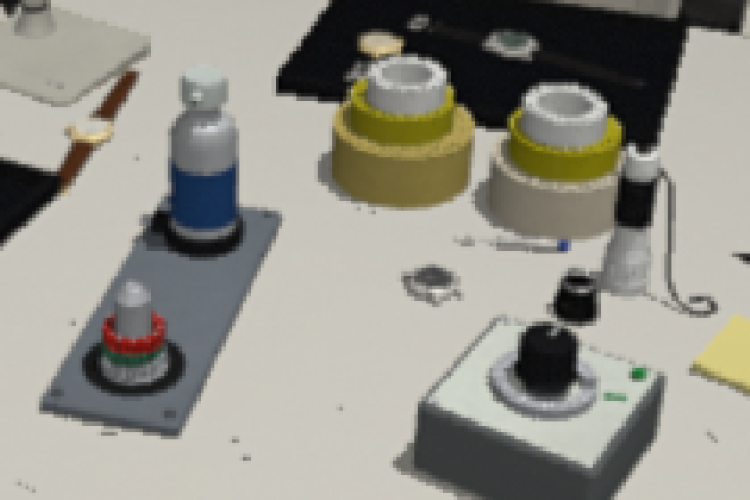

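The scene shows steel, green and red stacked flat on the mandrel at (135,345). The collar is centred under the gripper.

drive_tool --commands '[{"dx": -0.01, "dy": 0.01, "dz": 0.5, "twist": 0}, {"dx": 0, "dy": 0, "dz": 0.6, "twist": 0}, {"dx": 0, "dy": 0, "dz": 0.6, "twist": 0}, {"dx": 0, "dy": 0, "dz": 0.6, "twist": 0}, {"dx": 0, "dy": 0, "dz": 0.4, "twist": 0}, {"dx": 0, "dy": 0, "dz": 0.18, "twist": 0}, {"dx": 0, "dy": 0, "dz": 0, "twist": 0}]'

```text
time: 22.9
eef_pos: [0.5658, 0.3238, 0.0077]
ee_rot: [[-1.0, 0.002, -0.001], [0.002, 1.0, -0.001], [0.001, -0.001, -1.0]]
force: [0.6, -0.1, 0.3]
finger_gap: 0.0639
finger_force: 0.0
```

drive_tool --commands '[{"dx": 0, "dy": 0, "dz": 0, "twist": 0}, {"dx": 0, "dy": 0, "dz": 0, "twist": 0}, {"dx": 0, "dy": 0, "dz": 0, "twist": 0}, {"dx": 0, "dy": 0, "dz": 0, "twist": 0}, {"dx": 0, "dy": 0, "dz": 0, "twist": 0}]' --grip -1

```text
time: 23.4
eef_pos: [0.5667, 0.3247, 0.0102]
ee_rot: [[-1.0, 0.001, 0.002], [0.001, 1.0, 0.001], [-0.002, 0.001, -1.0]]
force: [-0.8, -2.4, 6.7]
finger_gap: 0.0437
finger_force: 50.7
```

drive_tool --commands '[{"dx": 0, "dy": 0, "dz": -0.3, "twist": 0}, {"dx": 0, "dy": 0, "dz": -0.6, "twist": 0}, {"dx": 0, "dy": 0, "dz": -0.6, "twist": 0}, {"dx": 0, "dy": 0, "dz": -0.6, "twist": 0}, {"dx": 0, "dy": 0, "dz": -0.6, "twist": 0}, {"dx": 0.18, "dy": -0.7, "dz": 0, "twist": 0}, {"dx": 0.18, "dy": -0.7, "dz": 0, "twist": 0}, {"dx": 0.18, "dy": -0.7, "dz": 0, "twist": 0}, {"dx": 0.18, "dy": -0.7, "dz": 0, "twist": 0}, {"dx": 0.18, "dy": -0.7, "dz": 0, "twist": 0}, {"dx": 0.18, "dy": -0.7, "dz": 0, "twist": 0}, {"dx": 0.18, "dy": -0.7, "dz": 0, "twist": 0}, {"dx": 0.18, "dy": -0.7, "dz": 0, "twist": 0}, {"dx": 0.18, "dy": -0.7, "dz": 0, "twist": 0}, {"dx": 0.18, "dy": -0.7, "dz": 0, "twist": 0}, {"dx": 0.18, "dy": -0.7, "dz": 0, "twist": 0}, {"dx": 0.19, "dy": -0.55, "dz": 0, "twist": 0}, {"dx": 0, "dy": 0, "dz": 0, "twist": 0}, {"dx": 0, "dy": 0, "dz": 0, "twist": 0}]'

```text
time: 25.3
eef_pos: [0.4573, -0.0881, 0.1443]
ee_rot: [[-1.0, 0.003, 0.002], [0.003, 1.0, -0.0], [-0.002, -0.0, -1.0]]
force: [0.1, 0.6, -1.2]
finger_gap: 0.0439
finger_force: 51.2
```

```bash
python3 look.py w8.png
```

```text
red 838 (281, 211) [51.1 54.7] [ 0.4644 -0.0879  0.015 ] tool dx,dy [-0.14 -0.01]
orange 4787 (280, 274) [91.8 97.9] [ 0.5246 -0.0883  0.019 ] tool dx,dy [-1.34 -0.02]
25.35 [ 0.4574 -0.0875  0.1441]
```

drive_tool --commands '[{"dx": 0, "dy": 0, "dz": 0.4, "twist": 0}, {"dx": 0, "dy": 0, "dz": 0.4, "twist": 0}, {"dx": 0, "dy": 0, "dz": 0.3, "twist": 0}, {"dx": 0, "dy": 0, "dz": 0.2, "twist": 0}, {"dx": 0, "dy": 0, "dz": 0.2, "twist": 0}, {"dx": 0, "dy": 0, "dz": 0.2, "twist": 0}, {"dx": 0, "dy": 0, "dz": 0, "twist": 0}]'

```text
time: 26.05
eef_pos: [0.4569, -0.0874, 0.0574]
ee_rot: [[-1.0, 0.001, -0.001], [0.001, 1.0, 0.001], [0.001, 0.001, -1.0]]
force: [-0.5, 0.0, -0.3]
finger_gap: 0.044
finger_force: 51.2
```

drive_tool --commands '[{"dx": 0, "dy": 0, "dz": 0, "twist": 0}, {"dx": 0, "dy": 0, "dz": 0, "twist": 0}, {"dx": 0, "dy": 0, "dz": 0, "twist": 0}, {"dx": 0, "dy": 0, "dz": -0.4, "twist": 0}, {"dx": 0, "dy": 0, "dz": -0.6, "twist": 0}, {"dx": 0, "dy": 0, "dz": -0.6, "twist": 0}, {"dx": 0, "dy": 0, "dz": -0.6, "twist": 0}, {"dx": 0, "dy": 0, "dz": -0.6, "twist": 0}, {"dx": 0, "dy": 0, "dz": -0.4, "twist": 0}, {"dx": 0, "dy": 0, "dz": 0, "twist": 0}]' --grip 0.5

```text
time: 27.05
eef_pos: [0.458, -0.088, 0.221]
ee_rot: [[-1.0, 0.001, 0.005], [0.001, 1.0, -0.002], [-0.005, -0.002, -1.0]]
force: [1.3, -0.3, -0.7]
finger_gap: 0.064
finger_force: 0.0
```

```bash
python3 look.py w9.png; python3 -c "
from h import *
a,_=grab('scene','s9.png');w=cv2.imread('pics/w9.png')[:,:,::-1]
cv2.imwrite('pics/s9c.png',np.hstack([cv2.resize(a[170:310,230:340],(400,500),interpolation=3),cv2.resize(w[150:300,220:340],(400,500))])[:,:,::-1])"
```

```text
orange 1092 (281, 191) [46.9 50.3] [ 0.4652 -0.0875  0.019 ] tool dx,dy [-0.16  0.01]
27.1 [ 0.4574 -0.0878  0.2194]
```

View pics/s9c.png

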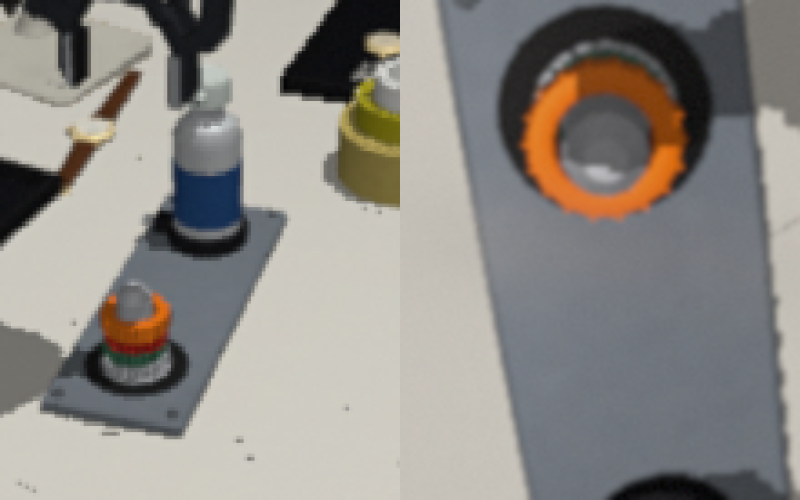

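The stack is complete: steel, green, red, then the collar on top. Now two rinse presses.

drive_tool --commands '[{"dx": -0.56, "dy": 0.07, "dz": 0, "twist": 0}, {"dx": -0.56, "dy": 0.07, "dz": 0, "twist": 0}, {"dx": -0.56, "dy": 0.07, "dz": 0, "twist": 0}, {"dx": -0.56, "dy": 0.08, "dz": 0, "twist": 0}, {"dx": -0.57, "dy": 0.08, "dz": 0, "twist": 0}, {"dx": -0.57, "dy": 0.08, "dz": 0, "twist": 0}, {"dx": 0, "dy": 0, "dz": 0.4, "twist": 0}, {"dx": 0, "dy": 0, "dz": 0.4, "twist": 0}, {"dx": 0, "dy": 0, "dz": 0.4, "twist": 0}, {"dx": 0, "dy": 0, "dz": 0, "twist": 0}, {"dx": 0, "dy": 0, "dz": 0, "twist": 0}]' --grip -1

```text
time: 28.25
eef_pos: [0.6259, -0.0654, 0.1576]
ee_rot: [[-1.0, 0.001, -0.002], [0.001, 1.0, 0.0], [0.002, 0.0, -1.0]]
force: [-0.5, -1.1, 0.2]
finger_gap: 0.0001
finger_force: 0.0
```

drive_tool --commands '[{"dx": 0, "dy": 0, "dz": 0.1, "twist": 0}, {"dx": 0, "dy": 0, "dz": 0.08, "twist": 0}, {"dx": 0, "dy": 0, "dz": 0.06, "twist": 0}, {"dx": 0, "dy": 0, "dz": 0.04, "twist": 0}, {"dx": 0, "dy": 0, "dz": 0.01, "twist": 0}, {"dx": 0, "dy": 0, "dz": 0, "twist": 0}]'

```text
time: 28.85
eef_pos: [0.6268, -0.0655, 0.1467]
ee_rot: [[-1.0, 0.001, 0.003], [0.001, 1.0, -0.001], [-0.003, -0.001, -1.0]]
force: [-6.7, 0.7, 23.7]
finger_gap: -0.0002
finger_force: 12.0
```

drive_tool --commands '[{"dx": 0, "dy": 0, "dz": -0.15, "twist": 0}, {"dx": 0, "dy": 0, "dz": -0.24, "twist": 0}, {"dx": 0, "dy": 0, "dz": 0, "twist": 0}, {"dx": 0, "dy": 0, "dz": 0, "twist": 0}, {"dx": 0, "dy": 0, "dz": 0, "twist": 0}]'

```text
time: 29.35
eef_pos: [0.6259, -0.0653, 0.1627]
ee_rot: [[-1.0, 0.001, -0.001], [0.001, 1.0, 0.0], [0.001, 0.0, -1.0]]
force: [1.0, 0.1, 0.0]
finger_gap: -0.0002
finger_force: 0.0
```

drive_tool --commands '[{"dx": 0, "dy": 0, "dz": 0.15, "twist": 0}, {"dx": 0, "dy": 0, "dz": 0.1, "twist": 0}, {"dx": 0, "dy": 0, "dz": 0.08, "twist": 0}, {"dx": 0, "dy": 0, "dz": 0.06, "twist": 0}, {"dx": 0, "dy": 0, "dz": 0, "twist": 0}, {"dx": 0, "dy": 0, "dz": 0, "twist": 0}]'

```text
time: 29.95
eef_pos: [0.6264, -0.0654, 0.1467]
ee_rot: [[-1.0, 0.001, 0.002], [0.001, 1.0, -0.001], [-0.002, -0.001, -1.0]]
force: [-9.5, 1.6, 31.0]
finger_gap: 0.0001
finger_force: 15.4
```

drive_tool --commands '[{"dx": 0, "dy": 0, "dz": -0.15, "twist": 0}, {"dx": 0, "dy": 0, "dz": -0.24, "twist": 0}, {"dx": 0, "dy": 0, "dz": 0, "twist": 0}, {"dx": 0, "dy": 0, "dz": 0, "twist": 0}, {"dx": 0, "dy": 0, "dz": 0, "twist": 0}]'

```text
time: 30.45
eef_pos: [0.6258, -0.0653, 0.1625]
ee_rot: [[-1.0, 0.001, -0.001], [0.001, 1.0, 0.0], [0.001, 0.0, -1.0]]
force: [0.0, -0.0, -0.2]
finger_gap: -0.0003
finger_force: 0.0
```

drive_tool --commands '[{"dx": 0, "dy": 0, "dz": 0.15, "twist": 0}, {"dx": 0, "dy": 0, "dz": 0.1, "twist": 0}, {"dx": 0, "dy": 0, "dz": 0.08, "twist": 0}, {"dx": 0, "dy": 0, "dz": 0.06, "twist": 0}, {"dx": 0, "dy": 0, "dz": 0, "twist": 0}, {"dx": 0, "dy": 0, "dz": 0, "twist": 0}]'

```text
time: 31.05
eef_pos: [0.6265, -0.0654, 0.1466]
ee_rot: [[-1.0, 0.001, 0.003], [0.001, 1.0, -0.001], [-0.003, -0.001, -1.0]]
force: [-8.3, 0.7, 30.5]
finger_gap: -0.0001
finger_force: 15.3
```

drive_tool --commands '[{"dx": 0, "dy": 0, "dz": -0.15, "twist": 0}, {"dx": 0, "dy": 0, "dz": -0.24, "twist": 0}, {"dx": 0, "dy": 0, "dz": 0, "twist": 0}, {"dx": 0, "dy": 0, "dz": 0, "twist": 0}, {"dx": 0, "dy": 0, "dz": -0.6, "twist": 0}, {"dx": 0, "dy": 0, "dz": -0.3, "twist": 0}]'

```text
time: 31.65
eef_pos: [0.6263, -0.0654, 0.2088]
ee_rot: [[-1.0, 0.001, -0.0], [0.001, 1.0, 0.0], [0.0, 0.0, -1.0]]
force: [0.1, -0.0, 0.1]
finger_gap: -0.0001
finger_force: 0.0
```

drive_tool --commands '[{"dx": 0.3, "dy": -0.7, "dz": 0, "twist": 0}, {"dx": 0.3, "dy": -0.7, "dz": 0, "twist": 0}, {"dx": 0.3, "dy": -0.7, "dz": 0, "twist": 0}, {"dx": 0.3, "dy": -0.7, "dz": 0, "twist": 0}, {"dx": 0.3, "dy": -0.7, "dz": 0, "twist": 0}, {"dx": 0.3, "dy": -0.7, "dz": 0, "twist": 0}, {"dx": 0.4, "dy": -0.7, "dz": 0, "twist": 0}, {"dx": 0.4, "dy": -0.7, "dz": 0, "twist": 0}, {"dx": 0, "dy": -0.3, "dz": 0, "twist": 0}, {"dx": 0, "dy": 0, "dz": 0, "twist": 0}, {"dx": 0, "dy": 0, "dz": 0, "twist": 0}]' --grip 0.41

```text
time: 32.75
eef_pos: [0.4961, -0.3597, 0.2076]
ee_rot: [[-1.0, 0.001, -0.001], [0.001, 1.0, 0.001], [0.001, 0.001, -1.0]]
force: [-0.8, -0.1, -0.1]
finger_gap: 0.0606
finger_force: 0.0
```

```bash
python3 -c "
from h import *
w,c=grab('wrist','w10.png'); s=env.state(); print(s['eef_pos'],s['qpos']); print(proj(c,[.496,-.3605,.095],True))
cv2.imwrite('pics/w10c.png',cv2.resize(w[110:290,190:370],(600,600),interpolation=3)[:,:,::-1])"
```

```text
[ 0.49628598 -0.35922154  0.20774679] [-4.20797330e+01  2.84906528e+01  9.26595247e+01  1.94473495e-02
  5.89104826e+01 -1.32078536e+02]
[279.3539383  208.42520098]
```

View pics/w10c.png

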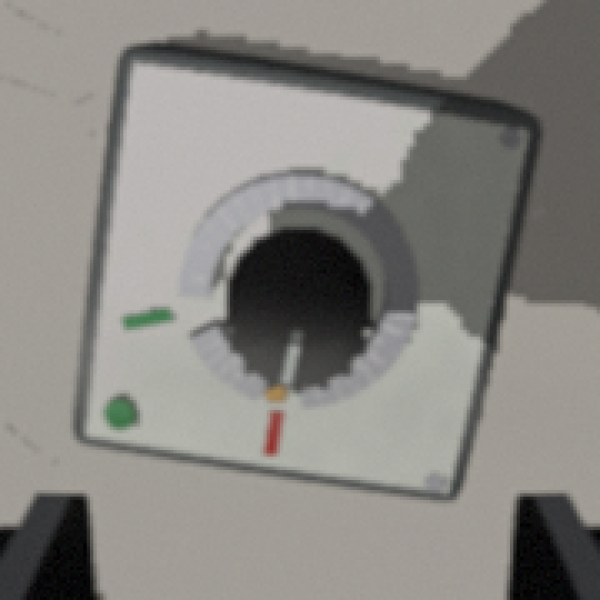

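The knob top centre is at (280,206) in the wrist picture, within 2 px of the prediction. The pin is at the red mark, and green is clockwise of it.

drive_tool --commands '[{"dx": 0, "dy": -0.02, "dz": 0.5, "twist": 0}, {"dx": 0, "dy": 0, "dz": 0.6, "twist": 0}, {"dx": 0, "dy": 0, "dz": 0.6, "twist": 0}, {"dx": 0, "dy": 0, "dz": 0.5, "twist": 0}, {"dx": 0, "dy": 0, "dz": 0.3, "twist": 0}, {"dx": 0, "dy": 0, "dz": 0.2, "twist": 0}, {"dx": 0, "dy": 0, "dz": 0, "twist": 0}]'

```text
time: 33.5
eef_pos: [0.4961, -0.36, 0.0722]
ee_rot: [[-1.0, -0.0, -0.001], [-0.0, 1.0, 0.001], [0.001, 0.001, -1.0]]
force: [-0.7, 0.4, 0.0]
finger_gap: 0.0604
finger_force: 0.0
```

drive_tool --commands '[{"dx": 0, "dy": 0, "dz": 0, "twist": 0}, {"dx": 0, "dy": 0, "dz": 0, "twist": 0}, {"dx": 0, "dy": 0, "dz": 0, "twist": 0}, {"dx": 0, "dy": 0, "dz": 0, "twist": 0}, {"dx": 0, "dy": 0, "dz": 0, "twist": 0}]' --grip -1 --newtons 60

```text
time: 34.0
eef_pos: [0.4963, -0.3606, 0.0747]
ee_rot: [[-1.0, 0.001, 0.001], [0.001, 1.0, 0.0], [-0.001, 0.0, -1.0]]
force: [-1.0, 6.5, 7.5]
finger_gap: 0.032
finger_force: 59.4
```

drive_tool --commands '[{"dx": 0, "dy": 0, "dz": -0.1, "twist": 0}, {"dx": 0, "dy": 0, "dz": -0.1, "twist": 0}, {"dx": 0, "dy": 0, "dz": -0.1, "twist": 0}, {"dx": 0, "dy": 0, "dz": -0.03, "twist": 0}, {"dx": 0, "dy": 0, "dz": 0, "twist": 0}]'

```text
time: 34.5
eef_pos: [0.4961, -0.3605, 0.0891]
ee_rot: [[-1.0, 0.001, -0.0], [0.001, 1.0, 0.001], [0.0, 0.001, -1.0]]
force: [5.4, 2.2, -14.1]
finger_gap: 0.0316
finger_force: 65.2
```

drive_tool --commands '[{"dx": 0, "dy": 0, "dz": 0.02, "twist": 0}, {"dx": 0, "dy": 0, "dz": 0, "twist": 0.8}, {"dx": 0, "dy": 0, "dz": 0, "twist": 0.8}, {"dx": 0, "dy": 0, "dz": 0, "twist": 0.8}, {"dx": 0, "dy": 0, "dz": 0, "twist": 0.8}, {"dx": 0, "dy": 0, "dz": 0, "twist": 0.8}, {"dx": 0, "dy": 0, "dz": 0, "twist": 0.8}, {"dx": 0, "dy": 0, "dz": 0, "twist": 0.8}, {"dx": 0, "dy": 0, "dz": 0, "twist": 0.8}, {"dx": 0, "dy": 0, "dz": 0, "twist": 0.8}, {"dx": 0, "dy": 0, "dz": 0, "twist": 0.8}, {"dx": 0, "dy": 0, "dz": 0, "twist": 0.8}, {"dx": 0, "dy": 0, "dz": 0, "twist": 0.8}, {"dx": 0, "dy": 0, "dz": 0, "twist": 0.8}, {"dx": 0, "dy": 0, "dz": 0, "twist": 0.8}, {"dx": 0, "dy": 0, "dz": 0, "twist": 0.26}, {"dx": 0, "dy": 0, "dz": 0, "twist": 0}, {"dx": 0, "dy": 0, "dz": 0, "twist": 0}]'

```text
time: 36.3
eef_pos: [0.496, -0.3608, 0.089]
ee_rot: [[-0.363, 0.932, 0.0], [0.932, 0.363, 0.001], [0.001, 0.0, -1.0]]
force: [3.3, 5.5, -4.5]
finger_gap: 0.0317
finger_force: 66.4
```

```bash
python3 -c "
from h import *
w,c=grab('wrist','w11.png'); s=env.state(); R=np.array(s['ee_rot']); print(s['eef_pos'],np.degrees(np.arctan2(R[1,0],R[0,0])),s['moment'])
cv2.imwrite('pics/w11c.png',cv2.resize(w[180:330,180:380],(800,600),interpolation=3)[:,:,::-1])"
```

```text
[ 0.49604848 -0.36077571  0.0889809 ] 111.29027332427212 [ 0.777851   -0.53517801 -0.0522011 ]
```

View pics/w11c.png

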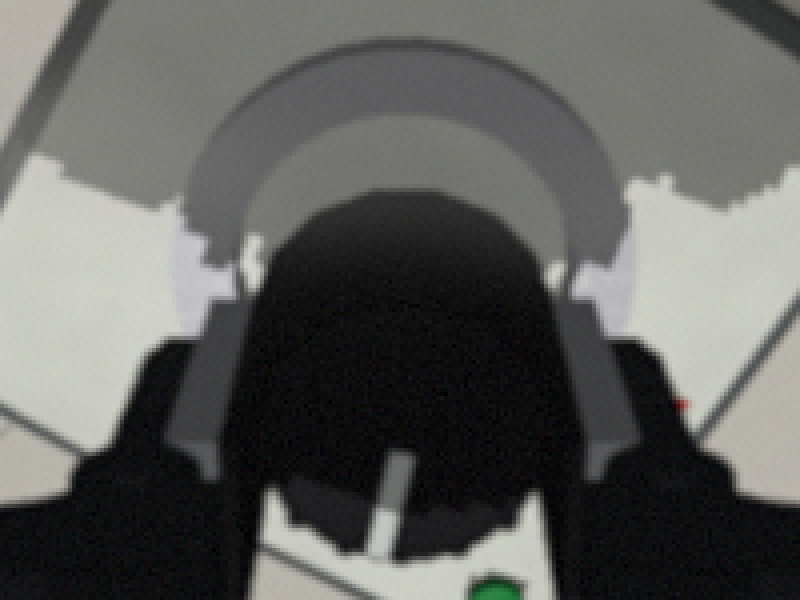

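The knob's white line turned with the gripper (still at its lower edge) and the green lamp is beyond it. Pushing it home.

drive_tool --commands '[{"dx": 0, "dy": 0, "dz": 0.1, "twist": 0}, {"dx": 0, "dy": 0, "dz": 0.1, "twist": 0}, {"dx": 0, "dy": 0, "dz": 0.08, "twist": 0}, {"dx": 0, "dy": 0, "dz": 0.05, "twist": 0}, {"dx": 0, "dy": 0, "dz": 0, "twist": 0}]'

```text
time: 36.85
eef_pos: [0.4962, -0.361, 0.0746]
ee_rot: [[-0.363, 0.932, 0.001], [0.932, 0.363, -0.0], [-0.001, 0.001, -1.0]]
force: [-1.9, 9.2, 17.5]
finger_gap: 0.0315
finger_force: 69.0
```

drive_tool --commands '[{"dx": 0, "dy": 0, "dz": 0, "twist": 0}, {"dx": 0, "dy": 0, "dz": 0, "twist": 0}, {"dx": 0, "dy": 0, "dz": 0, "twist": 0}, {"dx": 0, "dy": 0, "dz": 0, "twist": 0}, {"dx": 0, "dy": 0, "dz": -0.4, "twist": 0}, {"dx": 0, "dy": 0, "dz": -0.4, "twist": 0}, {"dx": 0, "dy": 0, "dz": -0.4, "twist": 0}]' --grip 0.41

```text
time: 37.55
eef_pos: [0.4958, -0.3613, 0.1327]
ee_rot: [[-0.362, 0.932, -0.0], [0.932, 0.362, 0.0], [0.0, -0.0, -1.0]]
force: [-1.2, 0.4, 0.4]
finger_gap: 0.0602
finger_force: 0.0
```

drive_tool --commands '[{"dx": 0, "dy": 0, "dz": 0, "twist": 0}, {"dx": 0, "dy": 0, "dz": 0, "twist": 0}, {"dx": 0, "dy": 0, "dz": 0, "twist": 0}, {"dx": 0, "dy": 0, "dz": 0, "twist": 0}, {"dx": 0, "dy": 0, "dz": 0, "twist": 0}, {"dx": 0, "dy": 0, "dz": 0.4, "twist": 0}, {"dx": 0, "dy": 0, "dz": 0.15, "twist": 0}, {"dx": 0, "dy": 0, "dz": 0.1, "twist": 0}, {"dx": 0, "dy": 0, "dz": 0.05, "twist": 0}, {"dx": 0, "dy": 0, "dz": 0, "twist": 0}]' --grip -1

```text
time: 38.55
eef_pos: [0.4959, -0.3613, 0.0972]
ee_rot: [[-0.361, 0.932, -0.0], [0.932, 0.361, 0.0], [0.0, 0.0, -1.0]]
force: [0.0, -0.2, -0.2]
finger_gap: 0.0002
finger_force: 0.0
```

drive_tool --commands '[{"dx": 0, "dy": 0, "dz": 0.03, "twist": 0}, {"dx": 0, "dy": 0, "dz": 0.03, "twist": 0}, {"dx": 0, "dy": 0, "dz": 0.02, "twist": 0}, {"dx": 0, "dy": 0, "dz": 0, "twist": 0}]'

```text
time: 38.95
eef_pos: [0.4963, -0.3615, 0.0949]
ee_rot: [[-0.361, 0.932, 0.002], [0.932, 0.361, -0.001], [-0.002, 0.001, -1.0]]
force: [-1.9, 2.4, 12.3]
finger_gap: -0.0001
finger_force: 6.6
```

drive_tool --commands '[{"dx": 0, "dy": 0, "dz": -0.4, "twist": 0}, {"dx": 0, "dy": 0, "dz": -0.7, "twist": 0}, {"dx": 0, "dy": 0, "dz": -0.7, "twist": 0}, {"dx": 0, "dy": 0, "dz": -0.7, "twist": 0}, {"dx": 0, "dy": -0.6, "dz": -0.3, "twist": 0}, {"dx": 0, "dy": -0.6, "dz": 0, "twist": 0}, {"dx": 0, "dy": 0, "dz": 0, "twist": 0}, {"dx": 0, "dy": 0, "dz": 0, "twist": 0}]'

```text
time: 39.75
eef_pos: [0.4397, -0.3832, 0.2336]
ee_rot: [[-0.36, 0.933, 0.001], [0.933, 0.36, -0.0], [-0.001, 0.0, -1.0]]
force: [0.1, -0.4, 0.3]
finger_gap: 0.0001
finger_force: 0.0
```

```bash
python3 -c "
from h import *
w,c=grab('wrist','w12.png'); a,_=grab('scene','s12.png'); t,_=grab('top','t12.png'); s=env.state(); print(s['eef_pos'])
cv2.imwrite('pics/f12.png',np.hstack([cv2.resize(w[70:340,160:400],(400,450)),cv2.resize(a[170:310,240:450],(400,450),interpolation=3)])[:,:,::-1])"
```

```text
[ 0.44056833 -0.38265175  0.233047  ]
```

View pics/f12.png

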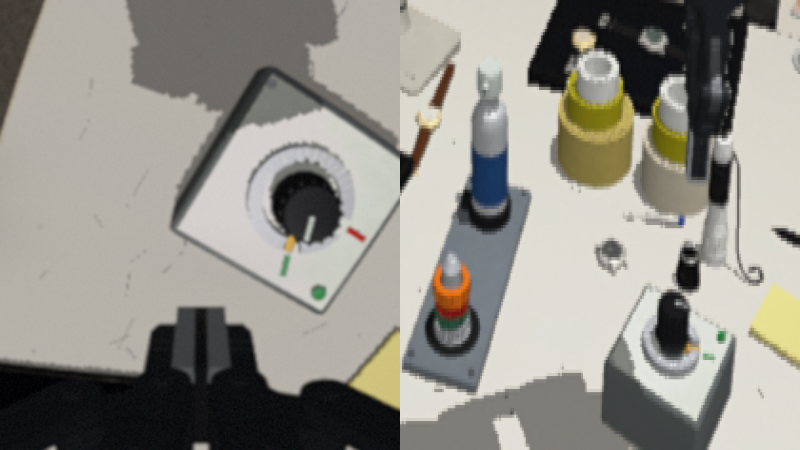

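The pin sits at the green mark with the knob home (top at 0.095 m under a 12 N push). The stack is intact and the cap is up.

```bash
python3 -c "
from h import *
print(env.hand_in())"
```

```text
the job is handed in; nothing more can be done
None
```

The job is done and handed in at about 40 s: mandrel wetted with one press, the three bezels present (steel, green, red) and the collar stacked on it, three rinse presses made, and the timer knob pushed home at the green mark.

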